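# Pack the round medallion and clamp its case

### The arm

A 6-joint arm with a two-finger parallel gripper is mounted at the origin on the work surface. World frame = base frame: x ahead of the robot, y to its left, z up, the work surface at z = 0. Lengths are in m, angles in rad, forces in N, time in s.
With the tool pointing down it reaches from about 0.35 to 0.975 m from the base axis. Payload 4.9 kg.
Tool frame: the origin (TCP) lies at the very end of the fingers, on their centre line; the grasp point (between the pads) lies 19 mm behind it; z points along the fingers, y is the line along which they close (so a half turn about z gives the same grasp; the last joint's range is limited). The gripper opens to 85 mm and grips with 20 to 120 N. Pads are 22 mm wide; open, the fingers measure 114 mm over their backs; the gripper's body (76 mm by 85 mm) begins 54 mm behind the grasp point. The pads swing forward as they close: fully open they stand 13 mm farther back than shut.
Start: joints at [1.094, 0.053, 1.613, -0, 1.476, -0.119], TCP at [0.219, 0.585, 0.21] pointing down, gripper open.
Joint ranges: [-3.01, 3.01], [-1.01, 2.22], [0.06, 2.58], [-1.02, 4.17], [0.09, 2.62], [-3.14, 3.14]. Speed limits (rad/s): [2.57, 2.57, 3.14, 3.14, 3.14, 3.14].

### API

Orientations are given as a rotation vector (axis times angle).
In Python, from station import get_obs, get_image, get_calibration, finish_job gives the robot as it stands.
- The arm moves only by the tool servo_tool, never from a script. Its argument "increments" is a list of rows, each a list of 5 numbers: the opening, from 0 (shut) to 1 (fully open), then the shift along the tool's x, y, z in mm, then the turn about the tool's z in degrees. In form: [[jaw, tx, ty, tz, spin], ...]. A call has 1 to 12 rows; each row shifts and turns the commanded pose from where the row before left it, along the tool's axes as they then stand; what a row does not reach is not made up. A row lasts 1/8 s, in which the tool goes at most 62.5 mm and 10.7 degrees, less where a joint would pass 70% of its speed; a pose out of reach is approached as far as the arm can. A call is refused whole if a number of a shift passes 62.5 or a number of a turn 10.7, either way. A call with a gripper value outside its range is refused whole. The fingers move at their own pace and stop on an object; "force" is the grip in N (left out, the last holds). Time passes only in rows, so rows that do not move let the fingers close. It gives the time, the measured TCP pose, the force, the opening and the grip force at its end, in the units of the state.
- get_obs(): the state, without advancing time (a new reading comes with each control period).
- get_image(name): name is "scene" or "top" or "wrist"; returns the picture (400x640x3 uint8, red, green, blue); there is no depth.
- get_calibration(name): a dict with "fx", "fy", "cx", "cy" (pixels), "R" (3x3) and "t" (3): a world point X has camera coordinates R X + t; the wrist camera has in their place "mount" (4x4, takes a point from camera to tool coordinates, whose origin is the TCP and whose axes are the flange's). Camera axes: x right, y down, z forward; pixel columns grow to the right and rows downward; lengths in m; the calibration is good to about 2 mm. A picture is of the moment at which its call begins: read the wrist's pose just before it. get_calibration takes no time and is no camera call.
- finish_job(): hands the job in; it is judged then, once.
The state is a dict: "t": time; "q": joint angles; "dq": joint speeds; "effort": joint torques, N m; "tool_pos": TCP position; "tool_rot": TCP orientation; "contact_force": force on the tool from outside, world axes, zero at the start; "wrist_torque": the same for the moment, N m; "opening": finger opening in m; "grip_force": force on a finger pad.
Only numpy, scipy, OpenCV 4.12 (cv2) and the standard library are available. Lean on these libraries where they do the work, as an engineer would, in place of code of your own. Each camera call takes 0.05 s, during which the arm holds its last target. There are 200 camera calls.

### The job

Take the round plaster medallion off the sloped modelling board and lay it, not drop it, flat and relief side up on the padded floor of the open wooden case. Then shut the lid fully, and after that swing the clamp bar at the end of the case all the way down onto the lid. Leave the square plaque, the brush, the mug and the modelling stick undisturbed.

Things in the scene. Friction and masses are not known exactly. Their poses are not given: they have to be found in the camera images.
- medallion: Round plaster medallion, 60 mm diameter, 16 mm thick, about 70 g, a brown clay leaf relief on its upper face. Origin: centre of its plain underside; z axis: out of the relief face. It starts flat on the sloped board, rim against the ledge, so its z axis leans 35 degrees from vertical towards the board's -x. It may have the left or the right place on the board.
- plaque: Square plaster plaque, 60 x 60 mm, 16 mm thick, with the same kind of relief, lying beside the medallion on the same slope, their centres about 150 mm apart. Origin: centre of its underside, z out of its relief face. Leave it alone.
- board: Fixed plywood board, 290 mm wide (its y), rising at 35 degrees along its +x (away from the robot) from 16 mm above the table at the ledge to 85 mm, 120 mm along the slope. A ledge strip 10 mm wide stands 10 mm off the slope along the lower edge. Origin: table level, centre of the footprint; slope and ledge meet at x = -65 mm, z = 16 mm.
- case: Fixed open wooden case, outside 134 mm (its x) by 170 mm (its y) by 50 mm high, walls 8 mm, grey padded floor 12 mm above the table (inside 118 x 154 mm, 38 mm deep). Origin: centre of its underside on the table, z up. The lid is hinged along its +x side; the clamp stands at its -y end.
- lid (a joint): Lid hinge: 0 rad shut, larger the more open; starts at 1.75 to 2.05 (leaning back past upright). Wooden panel 144 mm from hinge to free edge, 170 mm along the hinge, 8 mm thick; shut, its top face is 58.5 mm above the table and its free edge overhangs the case's -x wall by 10 mm. Stiff hinge: stays at any angle, about 2 N at the free edge moves it; no spring or latch.
- lid_hinge (a point): Hinge axis of the lid at its middle, on the lid's underside: 67 mm along the case's +x, 50.5 mm above the table. The axis runs along the case's y.
- lid_edge (a point): Middle of the lid's free edge, on its outer (upper when shut) face, 144 mm from the hinge axis.
- clamp (a joint): Clamp hinge: 0 rad fully down (a stop), the bar level over the lid along the case's +y; starts up at 1.4 to 1.85. Steel bar 12 mm wide ending in a black rubber sleeve, 16 mm diameter, 48 to 82 mm from the pivot. Stiff hinge: stays at any angle, about 2 N on the sleeve moves it; no spring or latch.
- clamp_pivot (a point): Pivot axis of the clamp, between two steel cheeks (30 mm wide over both, 74 mm high) fixed to the case's -y end: 103 mm along the case's -y, 66.8 mm above the table. The axis runs along the case's x.
- clamp_grip (a point): Middle of the rubber sleeve, on the bar's centre line, 65 mm from the pivot.
- brush: Bystander: a flat brush 190 mm long lying on the table between board and case, handle towards the robot. Origin: under its middle.
- mug: Bystander: white mug, 76 mm across, 90 mm high, standing on the far part of the table. Origin: centre of its foot.
- stick: Bystander: wooden modelling stick, about 175 mm long, lying beyond the sloped board. Origin: under its middle.
Things that resemble listed ones, but are neither listed nor needed, are in the scene too. Leave any green look-alike of the medallion alone. Leave any red look-alike of the case alone.

How it is judged:
By the outcome, as a careful person would: the job done as asked, in the order asked, and still so for the second after the job is handed in, with the robot touching nothing.
It also fails if it takes over 69 s, if anything falls off the work surface, if the arm or the gripper's body presses on something with over 40 N, if the wrist force passes 120 N, or if a joint passes its speed limit or range.

## Working session

There is one attempt and no reset: what is moved stays moved. The work goes in short steps, Python scripts to look and compute and a tool call to move; the robot and the scene stay as the last step left them, time stands still between calls to the robot, and variables do not carry over. Pictures are saved under pics/ and viewed, at most 10 in all, crops included, and the job is handed in when it is done.

Besides the shell and the picture viewer there is one more tool, called after "Request:" as name(argument=value, ...), one argument or row to a line, values as JSON. servo_tool: Moves the arm, as the interface text tells. Its arguments: {"type":"object","properties":{"increments":{"type":"array"},"force":{"type":"number"}},"required":["increments"]}

```bash
ls; mkdir -p pics; python3 - <<'E'
from station import *
import cv2,numpy as np
o=get_obs();print(o)
for n in ["scene","top","wrist"]:
    im=get_image(n);cv2.imwrite(f"pics/{n}0.png",im[:,:,::-1]);c=get_calibration(n);print(n,{k:np.round(v,4).tolist() for k,v in c.items()})
E
```

```text
pics
{'t': 0.0, 'q': array([ 1.09399009e+00,  5.33288264e-02,  1.61426606e+00,  9.88790481e-06,
        1.47598998e+00, -1.19012703e-01]), 'dq': array([ 1.45384473e-03, -4.96496309e-04,  1.89438583e-03, -6.63636269e-04,
        8.19035235e-04, -9.29857807e-05]), 'effort': array([-1.38542393e-03, -3.93684590e+01, -3.70170772e+01, -2.30671694e-04,
        7.24281606e-03,  1.07522806e-05]), 'tool_pos': array([0.21858385, 0.58483634, 0.20849712]), 'tool_rot': array([-5.58923222e-01, -3.09086839e+00,  2.98640404e-03]), 'contact_force': array([ 0.48781907, -0.05964902, -1.31957444]), 'wrist_torque': array([-0.00880708,  0.00694062,  0.0557836 ]), 'grip_force': 0.0, 'opening': 0.08539036740895346}
scene {'fx': 364.7043, 'fy': 364.7043, 'cx': 317.8156, 'cy': 204.6542, 'R': [[0.6228, 0.7824, 0.0055], [0.609, -0.4803, -0.6313], [-0.4913, 0.3965, -0.7755]], 't': [-0.2342, -0.2759, 1.3231]}
top {'fx': 498.5075, 'fy': 498.5075, 'cx': 324.9808, 'cy': 205.5244, 'R': [[-0.0024, -1.0, 0.0032], [-0.9953, 0.0021, -0.0967], [0.0967, -0.0034, -0.9953]], 't': [-0.0661, 0.5018, 1.2485]}
wrist {'fx': 320.6679, 'fy': 320.6679, 'cx': 316.7429, 'cy': 203.7465, 'mount': [[-0.0011, -0.9582, -0.2861, 0.0717], [1.0, -0.0008, -0.0011, 0.0007], [0.0008, -0.2861, 0.9582, -0.164], [0.0, 0.0, 0.0, 1.0]]}
```

View pics/scene0.png

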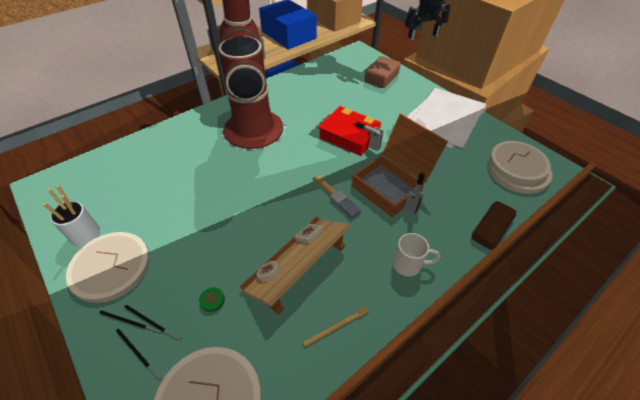

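View pics/top0.png

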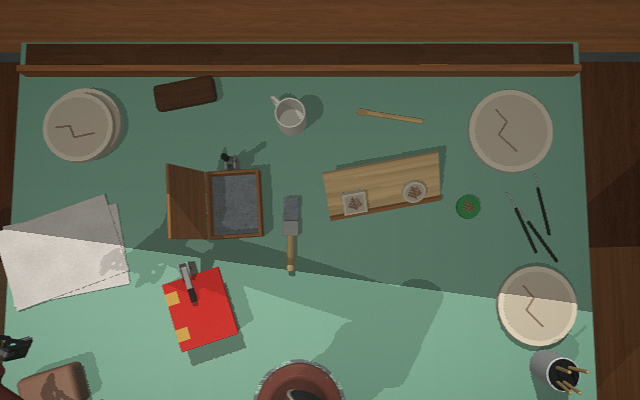

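The top view shows two plaster pieces on the board: a round one at (414,192) and a square one at (354,203). The green disc at (468,206) and the red case at (200,308) are decoys. The wooden case is at (236,203), with its lid open to the left (+y) and the clamp at (229,158). Next I'll measure these and check them in one crop.

```bash
cat > h.py <<'E'
import numpy as np,cv2
from station import *
from scipy.spatial.transform import Rotation as Ro
def ray(n,uv):
    c=get_calibration(n);R=np.array(c["R"]);t=np.array(c["t"])
    d=R.T@np.array([(uv[0]-c["cx"])/c["fx"],(uv[1]-c["cy"])/c["fy"],1]);return -R.T@t,d/np.linalg.norm(d)
def onz(n,uv,z):
    o,d=ray(n,uv);return o+d*(z-o[2])/d[2]
def tri(u1,u2):
    (a,d),(b,e)=ray("top",u1),ray("scene",u2)
    s=np.linalg.lstsq(np.c_[d,-e],b-a,rcond=None)[0];p,q=a+s[0]*d,b+s[1]*e
    return (p+q)/2,np.linalg.norm(p-q)
def proj(n,X):
    c=get_calibration(n);p=np.array(c["R"])@X+np.array(c["t"]);return c["fx"]*p[0]/p[2]+c["cx"],c["fy"]*p[1]/p[2]+c["cy"]
E
python3 - <<'E'
from h import *
t=cv2.imread("pics/top0.png");s=cv2.imread("pics/scene0.png")
def white(im,x0,y0,x1,y1):
    h=cv2.cvtColor(im,cv2.COLOR_BGR2HSV);m=((h[...,1]<75)&(h[...,2]>90)).astype(np.uint8)
    k=np.zeros_like(m);k[y0:y1,x0:x1]=m[y0:y1,x0:x1]
    cs,_=cv2.findContours(k,cv2.RETR_EXTERNAL,cv2.CHAIN_APPROX_NONE)
    for c in sorted(cs,key=cv2.contourArea)[::-1][:2]:
        if len(c)>10: print(cv2.contourArea(c),cv2.boundingRect(c),np.round(cv2.minAreaRect(cv2.convexHull(c)),1) if 0 else cv2.minAreaRect(c))
print("top");white(t,330,170,440,220);print("scene");white(s,240,215,350,300)
h=cv2.cvtColor(t,cv2.COLOR_BGR2HSV)
for p in [(400,170),(360,190),(404,192),(345,200),(238,205),(238,172)]: print(p,h[p[1],p[0]])
a=cv2.resize(t[130:250,150:450],None,fx=2.6,fy=2.6,interpolation=cv2.INTER_CUBIC)
b=cv2.resize(s[110:310,235:455],None,fx=1.4,fy=1.4,interpolation=cv2.INTER_CUBIC)
cv2.imwrite("pics/c1.png",np.vstack([a,cv2.copyMakeBorder(b,0,0,0,780-b.shape[1],0)]))
E
```

```text
top
896.0 (339, 201, 101, 19) ((389.0, 210.0), (18.0, 100.0), 90.0)
512.0 (341, 189, 27, 27) ((354.1351318359375, 201.81080627441406), (23.015857696533203, 24.659847259521484), 80.53767395019531)
scene
325.5 (287, 222, 36, 21) ((305.17645263671875, 235.2941131591797), (15.875077247619629, 35.92072296142578), 47.72631072998047)
305.0 (255, 255, 25, 27) ((268.11053466796875, 269.9006042480469), (16.947105407714844, 25.717975616455078), 48.01278305053711)
(400, 170) [ 18 104 130]
(360, 190) [ 24  36 106]
(404, 192) [ 21  44 139]
(345, 200) [ 18  47 125]
(238, 205) [98 12 88]
(238, 172) [ 12 144  99]
```

View pics/c1.png

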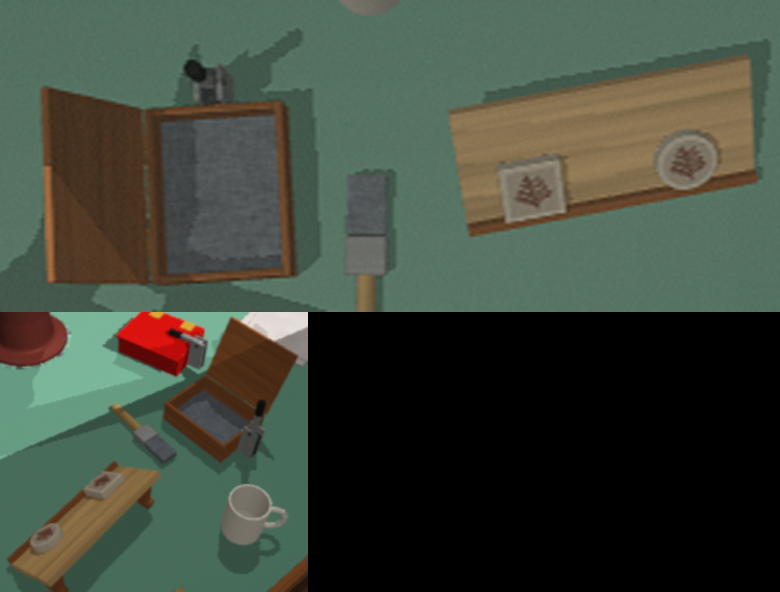

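The crop confirms it: round medallion at crop (687,160), which is top pixel (414,191). The square plaque sits to its left at (533,190), and the grey-floored wooden case with its raised black clamp sleeve is at (195,71). Next I'll work out the geometry.

```bash
python3 - <<'E'
from h import *
T=lambda x,y:(150+x/2.6-.3,130+y/2.6-.3); S=lambda x,y:(235+x/1.4,110+(y-312)/1.4)
np.set_printoptions(precision=4,suppress=True)
tl,tr=onz("top",T(449,112),.085),onz("top",T(750,58),.085)
bl,br=onz("top",T(471,236),.02),onz("top",T(757,182),.02)
print("board",tl,tr,bl,br,np.linalg.norm(tl-tr),np.degrees(np.arctan2(*(tr-tl)[:2])),np.degrees(np.arctan2(*(br-bl)[:2])))
M=onz("top",T(688,160),.0463);P=onz("top",T(533,190),.0463)
print("med",M,"plq",P,np.linalg.norm(M-P), np.degrees(np.arctan2(*(M-P)[:2])), tri(T(688,160),S(45,538)))
C=[onz("top",T(*p),.05) for p in [(148,110),(284,102),(295,275),(154,282)]]
print("case",*C,"ctr",np.mean(C,0),[np.linalg.norm(C[i]-C[i-1]) for i in range(4)])
for a,b in((3,0),(2,1)):
  v=C[b]-C[a];print("yaw -y dir",np.degrees(np.arctan2(v[1],v[0])))
print("sleeve end/mid",tri(T(195,71),S(260,408)))
print("lid",tri(T(42,88),S(297,355)),tri(T(48,283),S(233,318)))
E
```

```text
board [ 0.5763 -0.0609  0.085 ] [ 0.6274 -0.3456  0.085 ] [ 0.4637 -0.0822  0.02  ] [ 0.5165 -0.3647  0.02  ] 0.2892864599373979 169.82821195799963 169.4200323960328
med [ 0.5352 -0.2922  0.0463] plq [ 0.5063 -0.1418  0.0463] 0.15311387115811273 169.12600176925224 (array([ 0.537 , -0.2924,  0.0383]), np.float64(0.002802305160891832))
case [0.5846 0.2305 0.05  ] [0.5922 0.099  0.05  ] [0.4247 0.0867 0.05  ] [0.4184 0.2214 0.05  ] ctr [0.505  0.1594 0.05  ] [np.float64(0.16646580730563276), np.float64(0.13170652714141234), np.float64(0.16788037822251528), np.float64(0.13475332438775164)]
yaw -y dir 3.1454825037038256
yaw -y dir 4.184207829109173
sleeve end/mid (array([0.6076, 0.1702, 0.1316]), np.float64(0.002368440540916386))
lid (array([0.5824, 0.2915, 0.1835]), np.float64(0.001353721087523943)) (array([0.4154, 0.2852, 0.1762]), np.float64(0.004939379668044919))
```

Request:
servo_tool(
  increments=[
    [0.85,0,0,-20,-10.3],
    [0.85,0,0,-20,-10.3],
    [0.85,0,0,-20,-10.2],
    [0.85,-5,-30,0,0],
    [0.85,-10,-50,0,0],
    [0.85,-10,-50,0,0],
    [0.85,-10,-50,0,0],
    [0.85,-10,-50,0,0],
    [0.85,-10,-50,0,0],
    [0.85,-10,-50,0,0],
    [0.85,-10,-50,0,0],
    [0.85,-10,-50,0,0],
  ],
  force=25,
)

```text
t: 1.65
tool_pos: [0.3795, 0.176, 0.2695]
tool_rot: [-0.282, 3.129, 0.0]
contact_force: [1.1, -0.1, 1.4]
opening: 0.0728
grip_force: 0.0
```

Request:
servo_tool(
  increments=[
    [0.85,-10,-50,0,0],
    [0.85,-10,-50,0,0],
    [0.85,-10,-50,0,0],
    [0.85,-10,-50,0,0],
    [0.85,-10,-50,10,0],
    [0.85,-10,-50,30,0],
    [0.85,-5,-50,30,0],
    [0.85,0,-50,30,0],
    [0.85,0,-50,30,0],
    [0.85,0,-20,0,0],
    [0.85,0,0,0,0],
    [0.85,0,0,0,0],
  ],
)

```text
t: 3.15
tool_pos: [0.528, -0.2725, 0.1412]
tool_rot: [-0.283, 3.127, -0.001]
contact_force: [-1.1, 0.5, 0.2]
opening: 0.0722
grip_force: 0.0
```

```bash
cat >> h.py <<'E'
def to(x,y):
    o=get_obs();R=Ro.from_rotvec(o["tool_rot"]).as_matrix()
    d=R.T@(np.array([x,y,o["tool_pos"][2]])-o["tool_pos"]);ang=np.degrees(np.arctan2(R[1,1],R[0,1]))
    print("pos",np.round(o["tool_pos"]*1000,1),"tool mm",np.round(d*1000,1),"yang",round(ang,1),"F",np.round(o["contact_force"],1),"open",round(o["opening"]*1000,1),"t",o["t"],"q6",round(o["q"][5],2))
E
python3 - <<'E'
from h import *
to(.537,-.2917)
o=get_obs();im=get_image("wrist");cv2.imwrite("pics/w1.png",im[:,:,::-1])
E
```

```text
pos [ 528.  -272.5  141.2] tool mm [ -5.4 -20.5   0. ] yang 100.4 F [-1.1  0.5  0.2] open 72.2 t 3.15 q6 -2.35
```

View pics/w1.png

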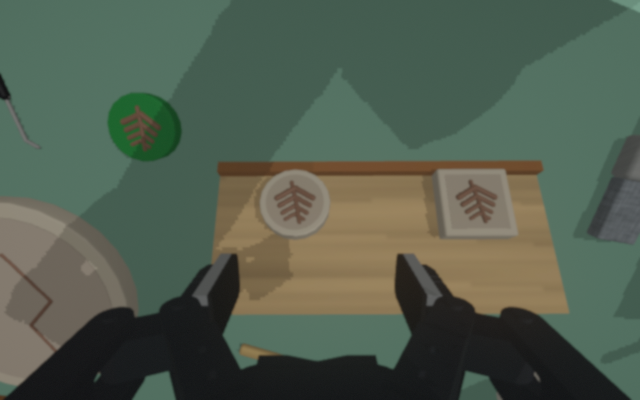

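The wrist view shows the medallion at (295,202), with the plaque at (476,202) and the fingers symmetric. This puts the face centre at (0.535,-0.289), within 3 mm of the top view. I'll move over it and descend part way.

Request:
servo_tool(
  increments=[
    [0.85,-5.5,-19,0,0],
    [0.85,0,0,30,0],
    [0.85,0,0,30,0],
    [0.85,0,0,20,0],
    [0.85,0,0,12,0],
    [0.85,0,0,0,0],
    [0.85,0,0,0,0],
  ],
)

```text
t: 4.08
tool_pos: [0.537, -0.2915, 0.049]
tool_rot: [-0.282, 3.127, -0.002]
contact_force: [1.2, 0.3, -0.5]
opening: 0.0728
grip_force: 0.0
```

```bash
python3 - <<'E'
from h import *
to(.5374,-.2904)
im=get_image("wrist");cv2.imwrite("pics/w2.png",im[:,:,::-1])
E
```

```text
pos [ 537.  -291.5   49. ] tool mm [-0.6  1.  -0. ] yang 100.3 F [ 1.2  0.3 -0.5] open 72.8 t 4.075 q6 -2.37
```

View pics/w2.png

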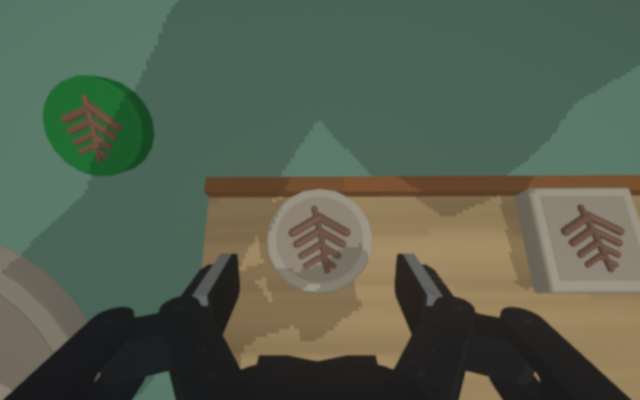

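Request:
servo_tool(
  increments=[
    [0.85,0,0.5,9,0],
    [0.85,0,0,6,0],
    [0.85,0,0,0,0],
    [0.85,0,0,0,0],
  ],
)

```text
t: 4.62
tool_pos: [0.5361, -0.2905, 0.0326]
tool_rot: [0.282, -3.129, -0.0]
contact_force: [-0.0, 0.1, 0.3]
opening: 0.0726
grip_force: 0.0
```

Request:
servo_tool(
  increments=[
    [0.85,0,0,2,0],
    [0.85,0,0,0,0],
  ],
)

```text
t: 4.88
tool_pos: [0.5361, -0.2905, 0.0306]
tool_rot: [0.282, -3.129, -0.0]
contact_force: [-0.4, 0.5, 0.1]
opening: 0.0729
grip_force: 0.0
```

Request:
servo_tool(
  increments=[
    [0.5,0,0,0,0],
    [0.5,0,0,0,0],
    [0.5,0,0,0,0],
    [0.5,0,0,0,0],
  ],
  force=25,
)

```text
t: 5.38
tool_pos: [0.5361, -0.2905, 0.0307]
tool_rot: [-0.282, 3.129, -0.0]
contact_force: [-0.1, -0.0, -0.8]
opening: 0.0428
grip_force: 0.0
```

```bash
python3 - <<'E'
from h import *
im=get_image("wrist")[:,:,::-1];im2=get_image("scene")[:,:,::-1]
cv2.imwrite("pics/w3.png",np.vstack([cv2.resize(im[130:400,150:500],None,fx=1.4,fy=1.4),cv2.resize(im2[210:310,235:360],(490,200))]))
E
```

```text
(no output)
```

View pics/w3.png

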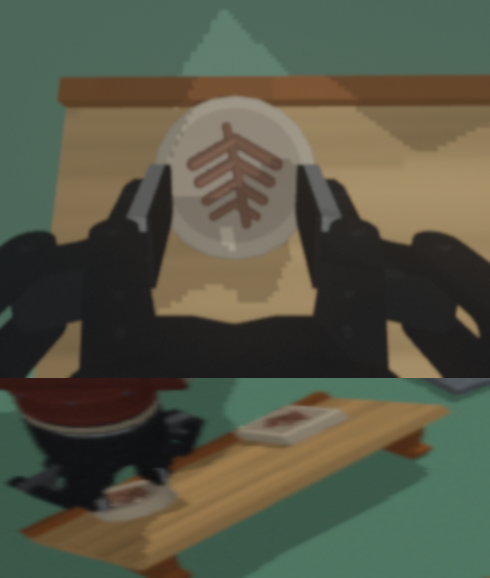

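The fingers closed in the air just above the medallion's face, with the pad tips at crop (170,165) and (300,165). Scaling from the opening, the tips are about 27 mm behind the TCP. I'll reopen, then go lower in small steps while watching the force.

Request:
servo_tool(
  increments=[
    [0.85,0,0,0,0],
    [0.85,0,0,0,0],
    [0.85,0,0,0,0],
    [0.85,0,0,5,0],
    [0.85,0,0,5,0],
    [0.85,0,0,2,0],
    [0.85,0,0,0,0],
  ],
)

```text
t: 6.35
tool_pos: [0.5358, -0.2903, 0.0183]
tool_rot: [0.282, -3.128, -0.001]
contact_force: [0.8, -0.0, -0.4]
opening: 0.0727
grip_force: 0.0
```

Request:
servo_tool(
  increments=[
    [0.85,0,0,2,0],
    [0.85,0,0,1,0],
    [0.85,0,0,0,0],
  ],
)

```text
t: 6.72
tool_pos: [0.5361, -0.2905, 0.0156]
tool_rot: [0.282, -3.129, -0.0]
contact_force: [1.2, -0.2, 0.9]
opening: 0.0726
grip_force: 0.0
```

Request:
servo_tool(
  increments=[
    [0.85,0,0,2,0],
    [0.85,0,0,0,0],
  ],
)

```text
t: 6.98
tool_pos: [0.536, -0.2904, 0.0135]
tool_rot: [0.282, -3.129, -0.0]
contact_force: [0.4, 1.1, 0.2]
opening: 0.0726
grip_force: 0.0
```

Request:
servo_tool(
  increments=[
    [0.85,0,0,2,0],
    [0.85,0,0,0,0],
  ],
)

```text
t: 7.22
tool_pos: [0.536, -0.2904, 0.0115]
tool_rot: [0.282, -3.129, -0.0]
contact_force: [0.5, 1.0, 0.7]
opening: 0.0726
grip_force: 0.0
```

Request:
servo_tool(
  increments=[
    [0.85,0,0,1.5,0],
    [0.85,0,0,0,0],
  ],
)

```text
t: 7.48
tool_pos: [0.536, -0.2904, 0.01]
tool_rot: [0.282, -3.129, -0.0]
contact_force: [0.6, 0.3, 0.1]
opening: 0.0724
grip_force: 0.0
```

```bash
python3 - <<'E'
from h import *
to(.5374,-.2904)
im=get_image("wrist")[:,:,::-1];im2=get_image("scene")[:,:,::-1]
cv2.imwrite("pics/w4.png",np.vstack([cv2.resize(im[130:400,150:500],None,fx=1.4,fy=1.4),cv2.resize(im2[230:300,235:335],(490,200),interpolation=cv2.INTER_CUBIC)]))
E
```

```text
pos [ 536.  -290.4   10. ] tool mm [-1.4 -0.2 -0. ] yang 100.3 F [0.6 0.3 0.1] open 72.4 t 7.475 q6 -2.37
```

View pics/w4.png

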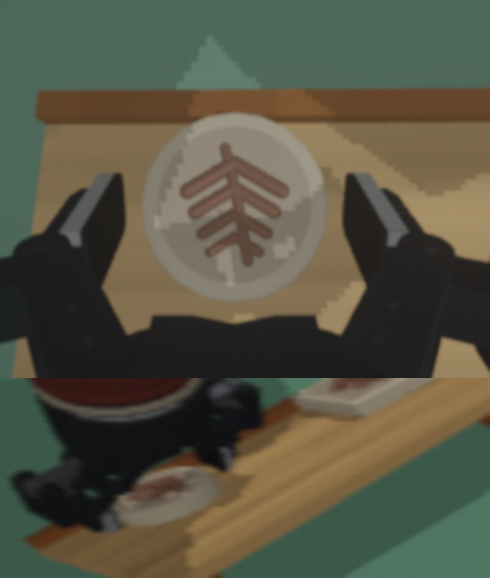

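The pads now straddle the medallion and are centred on it, with tips near crop (122,175) and (346,175), roughly at mid-thickness. I'll go slightly lower and close.

Request:
servo_tool(
  increments=[
    [0.85,0,0,1.5,0],
    [0.85,0,0,0,0],
  ],
)

```text
t: 7.82
tool_pos: [0.536, -0.2904, 0.0085]
tool_rot: [0.282, -3.129, -0.0]
contact_force: [-0.5, -0.1, 0.4]
opening: 0.0727
grip_force: 0.0
```

Request:
servo_tool(
  increments=[
    [0.5,0,0,0,0],
    [0.5,0,0,0,0],
    [0.5,0,0,0,0],
  ],
  force=25,
)

```text
t: 8.2
tool_pos: [0.5363, -0.2906, 0.0091]
tool_rot: [-0.282, 3.129, -0.0]
contact_force: [-1.5, 0.1, 3.0]
opening: 0.059
grip_force: 27.2
```

Request:
servo_tool(
  increments=[
    [0.5,0,0,-10,0],
    [0.5,0,0,-20,0],
    [0.5,0,0,-30,0],
    [0.5,0,0,-30,3.3],
    [0.5,0,0,-20,3.3],
    [0.5,0,0,-10,0],
    [0.5,0,0,0,0],
  ],
)

```text
t: 9.07
tool_pos: [0.5366, -0.2908, 0.1301]
tool_rot: [-0.103, 3.138, -0.002]
contact_force: [0.0, 0.3, -1.0]
opening: 0.059
grip_force: 27.1
```

Request:
servo_tool(
  increments=[
    [0.5,2,20,0,0],
    [0.5,2,40,0,0],
    [0.5,2,50,0,0],
    [0.5,2,50,0,0],
    [0.5,2,50,0,0],
    [0.5,2,50,0,0],
    [0.5,2,50,0,0],
    [0.5,2,50,0,0],
    [0.5,2,40,0,0],
    [0.5,1,20,0,0],
    [0.5,0,0,0,0],
    [0.5,0,0,0,0],
  ],
)

```text
t: 10.58
tool_pos: [0.4892, 0.1272, 0.1279]
tool_rot: [0.102, -3.138, 0.001]
contact_force: [-0.4, -0.3, -0.7]
opening: 0.0588
grip_force: 27.2
```

```bash
python3 - <<'E'
from h import *
to(.488,.158)
im=get_image("wrist")[:,:,::-1];im2=get_image("scene")[:,:,::-1]
cv2.imwrite("pics/w5.png",np.vstack([cv2.resize(im,(544,340)),cv2.resize(im2[90:220,330:470],None,fx=1.95,fy=1.95,interpolation=cv2.INTER_CUBIC)[:,:273].copy().repeat(2,1)[:,:544]] if 0 else [cv2.resize(im,(544,340)),cv2.copyMakeBorder(cv2.resize(im2[90:220,330:470],None,fx=1.95,fy=1.95,interpolation=cv2.INTER_CUBIC),0,0,0,544-273,0)]))
E
```

```text
pos [489.2 127.2 127.9] tool mm [-0.8 30.8 -0. ] yang 93.7 F [-0.4 -0.3 -0.7] open 58.8 t 10.575 q6 -1.53
```

View pics/w5.png

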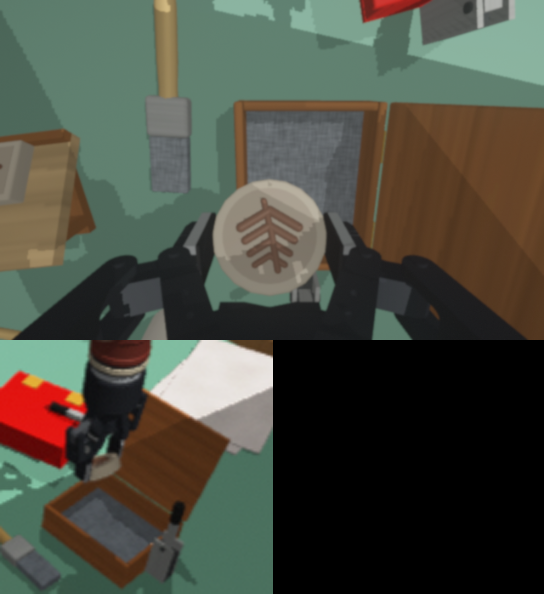

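The medallion is held level side to side, and the tilt hasn't changed. In the wrist view the case centre sits about 3 mm further along +y than the top view gave, so I'll split the difference. Next I'll move over and lower it.

Request:
servo_tool(
  increments=[
    [0.5,-1,16,0,0],
    [0.5,-2,17,0,0],
    [0.5,0,0,30,0],
    [0.5,0,0,35,0],
    [0.5,0,0,30,0],
    [0.5,0,0,15,0],
    [0.5,0,0,5,0],
    [0.5,0,0,0,0],
    [0.5,0,0,0,0],
  ],
  force=20,
)

```text
t: 11.8
tool_pos: [0.4921, 0.1608, 0.0151]
tool_rot: [-0.101, 3.137, 0.001]
contact_force: [1.3, 0.1, -0.6]
opening: 0.0588
grip_force: 27.2
```

Request:
servo_tool(
  increments=[
    [0.5,-1,0,2,0],
    [0.5,-1,0,2,0],
    [0.5,-1.5,0,2,0],
    [0.5,-1.5,0,2,0],
    [0.5,0,0,0,0],
  ],
)

```text
t: 12.42
tool_pos: [0.4958, 0.1608, 0.0054]
tool_rot: [0.101, -3.139, 0.0]
contact_force: [-0.6, -0.1, -0.6]
opening: 0.0589
grip_force: 27.2
```

Request:
servo_tool(
  increments=[
    [0.5,-1.5,0,2,0],
    [0.5,-1.5,0,2,0],
    [0.5,0,0,0,0],
  ],
  force=20,
)

```text
t: 12.8
tool_pos: [0.4994, 0.1611, 0.0022]
tool_rot: [-0.101, 3.139, 0.0]
contact_force: [-1.5, -0.6, 3.8]
opening: 0.059
grip_force: 27.8
```

Request:
servo_tool(
  increments=[
    [0.5,-1.5,0,2,0],
    [0.5,-1.5,0,2,0],
    [0.5,0,0,0,0],
  ],
)

```text
t: 13.18
tool_pos: [0.5032, 0.1614, -0.0014]
tool_rot: [-0.101, 3.137, 0.0]
contact_force: [0.4, 0.4, 5.9]
opening: 0.059
grip_force: 28.4
```

Request:
servo_tool(
  increments=[
    [0.5,-1.5,0,2,0],
    [0.5,-1.5,0,2,0],
    [0.5,0,0,0,0],
  ],
)

```text
t: 13.55
tool_pos: [0.5065, 0.1616, -0.0052]
tool_rot: [-0.101, 3.137, 0.0]
contact_force: [0.4, 0.6, 5.4]
opening: 0.0587
grip_force: 29.1
```

Request:
servo_tool(
  increments=[
    [0.5,-1,0,2,0],
    [0.5,-0.5,0,2,0],
    [0.5,0,0,0,0],
  ],
)

```text
t: 13.92
tool_pos: [0.5087, 0.1618, -0.0088]
tool_rot: [-0.101, 3.135, 0.001]
contact_force: [2.2, -0.3, 5.3]
opening: 0.0587
grip_force: 30.0
```

Request:
servo_tool(
  increments=[
    [0.5,0,0,1.5,0],
    [0.5,0,0,0,0],
  ],
)

```text
t: 14.18
tool_pos: [0.5092, 0.1618, -0.0099]
tool_rot: [-0.101, 3.134, 0.001]
contact_force: [2.1, -0.2, 6.2]
opening: 0.0586
grip_force: 30.2
```

Request:
servo_tool(
  increments=[
    [0.5,0,0,1.5,0],
    [0.5,0,0,0,0],
  ],
)

```text
t: 14.42
tool_pos: [0.5097, 0.1619, -0.0111]
tool_rot: [-0.101, 3.133, 0.001]
contact_force: [3.0, -0.0, 6.4]
opening: 0.0591
grip_force: 30.6
```

Request:
servo_tool(
  increments=[
    [0.5,0,0,1,0],
    [0.5,0,0,0,0],
  ],
)

```text
t: 14.68
tool_pos: [0.51, 0.1619, -0.0119]
tool_rot: [-0.101, 3.132, 0.001]
contact_force: [3.5, -0.4, 6.4]
opening: 0.0588
grip_force: 30.8
```

```bash
python3 - <<'E'
from h import *
to(.505,.16)
im=get_image("wrist")[:,:,::-1];im2=get_image("scene")[:,:,::-1]
cv2.imwrite("pics/w6.png",np.vstack([cv2.resize(im,(544,340)),cv2.copyMakeBorder(cv2.resize(im2[130:220,340:470],None,fx=2.6,fy=2.6,interpolation=cv2.INTER_CUBIC),0,0,0,544-338,0)]))
E
```

```text
pos [510.  161.9 -11.9] tool mm [ 5.1 -1.6 -0. ] yang 93.7 F [ 3.5 -0.4  6.4] open 58.8 t 14.675 q6 -1.47
```

View pics/w6.png

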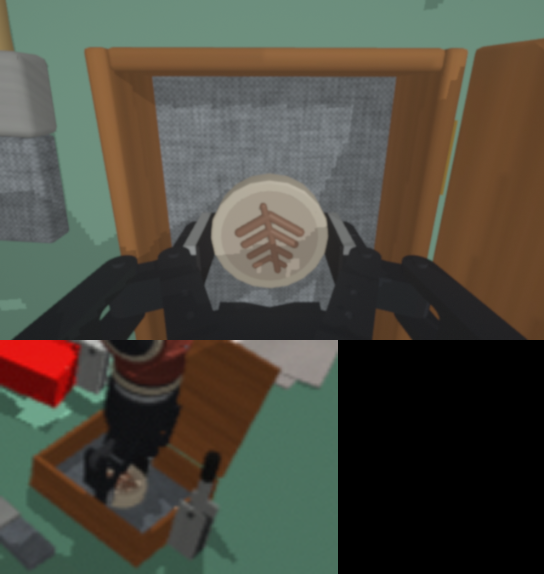

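The medallion is on the floor between the pads, but the face's aspect ratio suggests about 10° of tilt is left. I'll press a little more while dragging towards the high side.

Request:
servo_tool(
  increments=[
    [0.5,-3,0,0.5,0],
    [0.5,-3,0,1,0],
    [0.5,-2,0,1,0],
    [0.5,0,0,0,0],
  ],
)

```text
t: 15.28
tool_pos: [0.5154, 0.1623, -0.014]
tool_rot: [-0.102, 3.14, -0.0]
contact_force: [-8.3, -1.4, 18.8]
opening: 0.0589
grip_force: 32.4
```

Request:
servo_tool(
  increments=[
    [0.5,-1.5,0,1,0],
    [0.5,-1,0,0.5,0],
    [0.5,0,0,0,0],
  ],
)

```text
t: 15.65
tool_pos: [0.5159, 0.1624, -0.0144]
tool_rot: [0.102, -3.134, 0.001]
contact_force: [-18.9, -2.9, 32.7]
opening: 0.059
grip_force: 40.6
```

```bash
cat >> h.py <<'E'
def face():
    im=get_image("wrist");h=cv2.cvtColor(im,cv2.COLOR_RGB2HSV);m=((h[...,0]<28)&(h[...,1]<110)&(h[...,1]>25)&(h[...,2]>95)).astype(np.uint8)
    m[:190]=0;m[:,:230]=0;m[:,400:]=0;m[360:]=0
    c=max(cv2.findContours(m,0,1)[0],key=cv2.contourArea);print("face",cv2.boundingRect(c),cv2.fitEllipse(cv2.convexHull(c)))
    return im[:,:,::-1]
E
python3 - <<'E'
from h import *
to(.505,.16);cv2.imwrite("pics/w7.png",face())
E
```

```text
pos [515.9 162.4 -14.4] tool mm [11.  -1.7  0.1] yang 93.7 F [-18.9  -2.9  32.7] open 59.0 t 15.65 q6 -1.47
face (247, 203, 140, 133) ((316.78521728515625, 269.93035888671875), (132.43130493164062, 138.47372436523438), 89.64397430419922)
```

Request:
servo_tool(
  increments=[
    [0.5,2,0,-1,0],
    [0.5,0,0,-0.5,0],
    [0.5,0,0,0,0],
  ],
)

```text
t: 16.08
tool_pos: [0.5161, 0.1624, -0.0143]
tool_rot: [-0.102, 3.138, 0.0]
contact_force: [-5.9, -0.3, 15.0]
opening: 0.059
grip_force: 33.6
```

```bash
python3 - <<'E'
from h import *
to(.505,.16);im=face();cv2.imwrite("pics/w8.png",cv2.resize(im[180:380,200:430],None,fx=2.5,fy=2.5))
E
```

```text
pos [516.1 162.4 -14.3] tool mm [11.3 -1.7 -0. ] yang 93.7 F [-5.9 -0.3 15. ] open 59.0 t 16.075 q6 -1.47
face (248, 203, 139, 133) ((316.8664855957031, 269.8620910644531), (132.15464782714844, 138.27386474609375), 88.62767791748047)
```

View pics/w8.png

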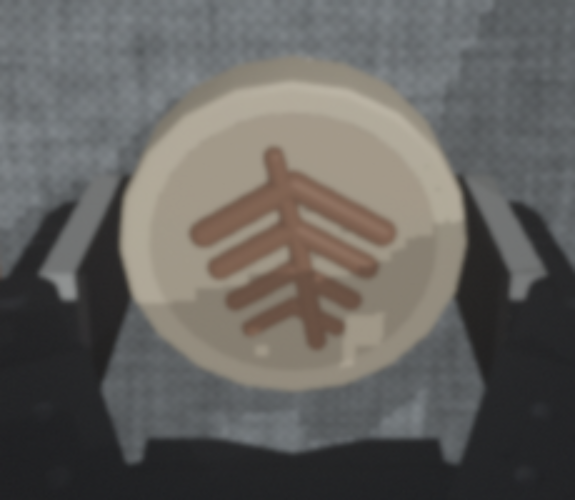

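The crop shows the face (345 wide, 307 tall) matching the 0.89–0.90 ratio expected for a flat disc. The rim touches both pads and the relief is up. I'll release, retract and close the gripper.

Request:
servo_tool(
  increments=[
    [0.72,0,0,0,0],
    [0.75,0,0,0,0],
    [0.82,0,0,0,0],
    [0.82,0,0,0,0],
    [0.82,0,0,-5,0],
    [0.82,0,0,-10,0],
    [0.82,0,0,-30,0],
    [0.82,0,0,-50,0],
    [0.5,0,0,-60,0],
    [0,0,0,-60,0],
    [0,0,0,-50,0],
    [0,0,0,0,0],
  ],
)

```text
t: 17.62
tool_pos: [0.5176, 0.1626, 0.2554]
tool_rot: [-0.101, 3.128, 0.003]
contact_force: [0.3, 0.5, 0.2]
opening: 0.0002
grip_force: 0.0
```

```bash
python3 - <<'E'
from h import *
to(.502,.36);c=get_calibration("wrist")
im=get_image("wrist");cv2.imwrite("pics/w9.png",im[:,:,::-1])
h=cv2.cvtColor(im,cv2.COLOR_RGB2HSV);m=((h[...,0]<28)&(h[...,1]<110)&(h[...,1]>25)&(h[...,2]>95)).astype(np.uint8)
o=get_obs();R=Ro.from_rotvec(o["tool_rot"]).as_matrix();Mt=np.array(c["mount"])
for k in sorted(cv2.findContours(m,0,1)[0],key=cv2.contourArea)[::-1][:4]:
    (u,v),ax,a=cv2.minAreaRect(k);d=R@Mt[:3,:3]@[(u-c["cx"])/c["fx"],(v-c["cy"])/c["fy"],1];p=o["tool_pos"]+R@Mt[:3,3]
    print(round(u),round(v),np.round(ax,1),np.round(p+d*(.028-p[2])/d[2],4),round((p[2]-.028)/-d[2]/c["fx"]*max(ax)*1000,1))
E
```

```text
pos [517.6 162.6 255.4] tool mm [  2.8 198.    0.2] yang 93.7 F [0.3 0.5 0.2] open 0.2 t 17.625 q6 -1.47
573 314 [114. 132.] [0.7006 0.5359 0.028 ] 186.0
63 170 [108.1 139.1] [ 0.5381 -0.1477  0.028 ] 170.3
316 162 [47. 47.] [0.5093 0.1615 0.028 ] 57.1
203 41 [83.5 17.3] [0.3843 0.0286 0.028 ] 91.4
```

The medallion is released and appears as a round 57 mm disc at (0.509,0.162), inside the case. Next I'll go over and behind the lid.

Request:
servo_tool(
  increments=[
    [0,1,20,0,0],
    [0,1,45,0,0],
    [0,1,50,0,0],
    [0,0,45,0,0],
    [0,0,25,0,0],
    [0,0,13,10,0],
    [0,0,0,40,0],
    [0,0,0,40,0],
    [0,0,0,20,0],
    [0,0,0,0,0],
  ],
)

```text
t: 18.92
tool_pos: [0.4976, 0.3586, 0.1354]
tool_rot: [0.101, -3.135, 0.004]
contact_force: [-0.3, -0.5, 0.8]
opening: 0.0
grip_force: 0.0
```

Request:
servo_tool(
  increments=[
    [0,0,-8,0,0],
    [0,0,-12,0,0],
    [0,0,-12,0,0],
    [0,0,-12,0,0],
    [0,0,-12,0,0],
    [0,0,-12,0,0],
    [0,0,-12,0,0],
  ],
)

```text
t: 19.8
tool_pos: [0.5045, 0.2792, 0.1387]
tool_rot: [-0.102, 3.139, 0.001]
contact_force: [-0.6, 1.8, 1.5]
opening: -0.0
grip_force: 1.0
```

Request:
servo_tool(
  increments=[
    [0,0,-15,0,0],
    [0,0,-15,0,0],
    [0,0,-15,0,0],
    [0,0,-15,0,0],
    [0,0,-15,0,0],
  ],
)

```text
t: 20.42
tool_pos: [0.5088, 0.2037, 0.1378]
tool_rot: [0.101, -3.139, 0.0]
contact_force: [-0.2, 0.9, 0.2]
opening: -0.0002
grip_force: 0.6
```

Request:
servo_tool(
  increments=[
    [0,0,-15,0,0],
    [0,0,-15,0,0],
    [0,0,-15,0,0],
    [0,0,-10,0,0],
    [0,0,0,0,0],
  ],
)

```text
t: 21.05
tool_pos: [0.5128, 0.149, 0.1382]
tool_rot: [-0.1, 3.14, -0.001]
contact_force: [-0.5, -0.3, -0.2]
opening: -0.0002
grip_force: 0.0
```

Request:
servo_tool(
  increments=[
    [0,0,-8,8,0],
    [0,0,-8,10,0],
    [0,0,-6,10,0],
    [0,0,-4,10,0],
  ],
)

```text
t: 21.55
tool_pos: [0.514, 0.1235, 0.0991]
tool_rot: [0.101, -3.139, 0.0]
contact_force: [0.7, -0.3, 0.6]
opening: 0.0001
grip_force: 0.4
```

```bash
python3 - <<'E'
from h import *
to(.505,.12)
t=get_image("top");h=cv2.cvtColor(t,cv2.COLOR_RGB2HSV)
m=((h[...,0]>5)&(h[...,0]<22)&(h[...,1]>110)).astype(np.uint8);m[:,:140]=0;m[:,285:]=0;m[:150]=0;m[255:]=0
m=cv2.morphologyEx(m,cv2.MORPH_OPEN,np.ones((3,3),np.uint8))
for k in cv2.findContours(m,0,1)[0]:
    if cv2.contourArea(k)>100: print(cv2.boundingRect(k),cv2.contourArea(k))
E
```

```text
pos [514.  123.5  99.1] tool mm [ 9.2 -2.9  0. ] yang 93.7 F [ 0.7 -0.3  0.6] open 0.1 t 21.55 q6 -1.54
(205, 200, 37, 30) 818.5
(256, 198, 8, 39) 132.5
```

Request:
servo_tool(
  increments=[
    [0,0,0,8,0],
    [0,0,0,8,0],
    [0,0,0,8,0],
    [0,0,0,5,0],
    [0,0,0,0,0],
  ],
)

```text
t: 22.22
tool_pos: [0.5138, 0.124, 0.0705]
tool_rot: [0.101, -3.139, -0.0]
contact_force: [0.2, -0.7, -0.6]
opening: 0.0
grip_force: 0.0
```

Request:
servo_tool(
  increments=[
    [0,0,0,4,0],
    [0,0,0,4,0],
    [0,0,0,0,0],
  ],
)

```text
t: 22.6
tool_pos: [0.514, 0.124, 0.0628]
tool_rot: [0.101, -3.139, -0.0]
contact_force: [0.1, -0.3, 0.9]
opening: -0.0003
grip_force: 0.0
```

Request:
servo_tool(
  increments=[
    [0,0,0,3,0],
    [0,0,0,3,0],
    [0,0,0,0,0],
  ],
)

```text
t: 22.98
tool_pos: [0.5141, 0.124, 0.0568]
tool_rot: [0.101, -3.139, -0.0]
contact_force: [0.4, -0.7, -0.7]
opening: -0.0002
grip_force: 0.0
```

Request:
servo_tool(
  increments=[
    [0,0,0,3,0],
    [0,0,0,3,0],
    [0,0,0,0,0],
  ],
)

```text
t: 23.35
tool_pos: [0.514, 0.124, 0.0508]
tool_rot: [0.101, -3.139, -0.0]
contact_force: [-0.5, -1.0, -0.1]
opening: 0.0002
grip_force: 0.0
```

Request:
servo_tool(
  increments=[
    [0,0,0,2,0],
    [0,0,0,2,0],
    [0,0,0,0,0],
  ],
)

```text
t: 23.72
tool_pos: [0.5142, 0.124, 0.047]
tool_rot: [0.101, -3.14, -0.0]
contact_force: [-0.6, 0.5, 0.2]
opening: 0.0001
grip_force: 0.0
```

No reaction force yet, so I'll check where the lid is with a coarse colour map.

```bash
cat >> h.py <<'E'
def amap(n,x0,x1,y0,y1,s=4):
    h=cv2.cvtColor(get_image(n),cv2.COLOR_RGB2HSV)
    for y in range(y0,y1,s):
        print(y,"".join("#" if h[y,x,2]<45 else "." if 70<=h[y,x,0]<=95 and h[y,x,1]>60 else "w" if (h[y,x,0]<24 or h[y,x,0]>175) and h[y,x,1]>100 else "g" if h[y,x,1]<60 else "?" for x in range(x0,x1,s)))
E
python3 - <<'E'
from h import *
amap("top",140,290,145,250);print(proj("top",np.array([.514,.124,.06])));amap("scene",330,470,90,220)
E
```

```text
145 ....................................g.
149 .......?............................?.
153 ....?...........g....#...?............
157 .....g...............##gg.g...........
161 .....................gggggwww....?....
165 .............gwwwwwwwwwwwwwwgg........
169 ...........g.ww#wwwwwwwwwwwwg#w....?..
173 .............wwwwwwwwwwwwwwwg#wg...g..
177 .............wwwwwwwwwwwwwww?#?..g..?g
181 .............wwwwwwwwwwwwwww?##.g.....
185 .............ww#wwwwwwwwwwwww##.?.....
189 .............ww?wwwwwwwwwwwww###g.....
193 .............wwwwwwwwwwwwwwwwg#ggg..?.
197 ..g........g.wwwwwwwwwwwwwwwwgg##...gg
201 ..?......?...wwwwwwwwwwwwwwwwww.....gg
205 g.g?....?....wwwwwwwwwwwwgwwwww.g?..gg
209 .?g.......g..wwwwwwwwwww##wwwww?....gg
213 ..?....g...?.wwwwwwwwwwwwwwwwww.??..gg
217 ....g........wwww#wwwwwwwwwwwwwg....gg
221 .??..?g......wwww#wwwwwwwwwwwwwg....gg
225 ..g?g..?..g..wwwwwwwwwwwwwwwwwwg....gg
229 ??...g...g??gwwwwwwwwwwwwwwwwww?....gg
233 g...?gg??.?ggwwwwwwwwwwwwwwwwwww?.?ggg
237 ..g...?g?.gggwwwwwwwwwwwwwwwwwgg?g...w
241 g?gg.?.g...?.wwwwwww?wwwwwwwwwg......w
245 ..gg..g.?.g..wwwgwwww
[... 741 characters left out ...]
###.................
154 .......ww...######.................
158 ...........w######.................
162 .........www#####..................
166 .......gwww#####ww?................
170 ......wwww#####wwwww...............
174 ......wwwww###gwwwwww?.#...........
178 ......wwwwww##?wwwwwwww#...........
182 ......wwwwwwwgwwwwwwww##...........
186 ?.....wwwwwwwwwwwwwwwwgw...........
190 w?g....wwwwwwwwwwwwwwggg...........
194 ?ggg....?wwwwwwwwwwwgggg...........
198 ggggg....?wwwwwwwwwwgggg...........
202 .ggggg.....wwwwwwwwgggg............
206 ..ggggg.....wwwwwwwggg#............
210 ...?gggg.....gwwww?.gg.............
214 .....gg........ww..................
218 .....g.............................
```

The lid is following the fingers and now covers the case, so I'll keep pressing until it bottoms out.

Request:
servo_tool(
  increments=[
    [0,0,0,3,0],
    [0,0,0,3,0],
    [0,0,0,0,0],
  ],
)

```text
t: 24.2
tool_pos: [0.514, 0.124, 0.0408]
tool_rot: [0.101, -3.139, -0.0]
contact_force: [-0.5, -0.6, 0.2]
opening: 0.0002
grip_force: 0.0
```

Request:
servo_tool(
  increments=[
    [0,0,0,2,0],
    [0,0,0,2,0],
    [0,0,0,0,0],
  ],
)

```text
t: 24.58
tool_pos: [0.5142, 0.124, 0.037]
tool_rot: [0.101, -3.14, -0.0]
contact_force: [-0.2, 0.2, -0.1]
opening: -0.0001
grip_force: 0.0
```

Request:
servo_tool(
  increments=[
    [0,0,0,2,0],
    [0,0,0,2,0],
    [0,0,0,0,0],
  ],
)

```text
t: 24.95
tool_pos: [0.5144, 0.124, 0.0366]
tool_rot: [0.102, -3.138, 0.001]
contact_force: [-10.8, -1.2, 21.9]
opening: -0.0004
grip_force: 10.5
```

It bottomed out at TCP 0.0366, and a lid top of 58.5 mm makes the shut tips 22 mm behind the TCP, which agrees with the grasp. I'll lift and verify that the lid is shut.

Request:
servo_tool(
  increments=[
    [0,0,0,-10,0],
    [0,0,0,-40,0],
    [0,0,0,-60,0],
    [0,0,0,-60,0],
    [0,-14,4,0,0],
    [0,-40,10,0,0],
    [0,-50,12,0,0],
    [0,-40,10,0,0],
    [0,0,0,0,0],
    [0,0,0,0,0],
  ],
)

```text
t: 26.2
tool_pos: [0.6548, 0.1691, 0.2016]
tool_rot: [0.101, -3.137, 0.0]
contact_force: [-0.6, 0.4, -0.7]
opening: 0.0
grip_force: 0.0
```

```bash
python3 - <<'E'
from h import *
to(.655,.169)
c=np.array([.506,.160,0]);ex=np.array([-.064,.998,0]);ey=np.array([-.998,-.064,0])
for n in("top","scene"):
  print(n,[tuple(int(v+.5) for v in proj(n,c+a*ex+b*ey+[0,0,.0585])) for a,b in((.067,-.085),(.067,.085),(-.077,.085),(-.077,-.085))])
amap("top",180,280,150,250,3);amap("scene",345,445,130,220,3)
E
```

```text
pos [654.8 169.1 201.6] tool mm [-0.2 -0.1 -0. ] yang 93.7 F [-0.6  0.4 -0.7] open 0.0 t 26.2 q6 -1.49
top [(205, 171), (208, 239), (266, 235), (263, 167)]
scene [(423, 182), (380, 153), (348, 175), (392, 207)]
150 wwwwwwwwwwwwwwww?....gg??.........
153 wwwwwwwwwwwwwwwwg..?..g.g.........
156 w#?wwww#wwwwwwww#gg....?....g..g..
159 wwwwwwwwww?wwwww#ggg.?g.......g..?
162 wwwwwwwwwwwwwwwwggggg....??..?....
165 wwwwwwwwwwwwwwwwggggg....?..g.....
168 wwwwwwwwwwwwwwwwgggg..ggwwww?....?
171 wwwwwwwwwwwwwwwwwwwwwwwwwwww......
174 wwwwwwwwwwwwwwwwwwwwwwwwwwww......
177 wwwwwwwwwwwwwwwwwwwwwwwwwwww....?.
180 wwwwwwwwwwwwwwwwwwwwwwwwwwww...?..
183 wwwwwwwwwwwwwwwwwwwwwwwwwwww..g...
186 wwwwwwwwwwwwwwwwwwwwwwwwwwww.gg.?.
189 wwwwwwwwwwwwwwwwwwwwwwwwwwww..g..?
192 wwwwwwwwwwwwwwwwwwwwwwwwwwww.?..?g
195 wwwwwwwwwwwwwwwwwwwwwwwwwwwwg.....
198 wwwwwwwwwwwwwwwwwwwwwwwwwwwwg.?...
201 wwwwwwwwwwwwwwwwwwwwwwwwwwwwg..?..
204 wwwwwwwwwwwwwwwwwwwwwwwwwwwwg?....
207 wwwwwwwwwwwwwwwwwwwwwwwwwwwwg.....
210 wwwwwwwwwwwwwwwwwwwwwwwwwwwwg....?
213 wwwwwwwwwwwwwwwwwwwwwwwwwwww?.g..g
216 wwwwwwwwwwwwwwwwwwwwwwwwwww
[... 906 characters left out ...]
66 ......wwwwwwwwwwwww?.............g
169 ....?wwwwwwwwwwwwwwww.............
172 ...wwwwwwwwwwwwwwwwwww?...........
175 ..wwwwwwwwwwwwwwwwwwwwww.##.......
178 ...wwwwwwwwwwwwwwwwwwwwww##.......
181 ..?wwwwwwwwwwwwwwwwwwwwww#w.......
184 ..?wwwwwwwwwwwwwwwwwwwwwg#w.......
187 ...wwwwwwwwwwwwwwwwwwwwwggg.......
190 ....?wwwwwwwwwwwwwwwwwwgg?........
193 .....gwwwwwwwwwwwwwwwwggggg.......
196 g......wwwwwwwwwwwwwwgggggg.......
199 gg......wwwwwwwwwwwwwgggg#........
202 ggg......?wwwwwwwwwwwggggg........
205 gggg......?wwwwwwwwwgggg#.........
208 ggggg.......wwwwwwwwgggg#.........
211 gggggg.......?wwwww..ggg..........
214 .gggg.........gww?................
217 ..g.............g.................
```

The lid outline in both views matches the predicted shut corners, so it's shut. Now the clamp: I'll come down behind it and push towards −x.

Request:
servo_tool(
  increments=[
    [0,0,0,30,0],
    [0,0,0,40,0],
    [0,0,0,31,0],
    [0,0,0,0,0],
    [0,8,0,0,0],
    [0,10,0,0,0],
    [0,10,0,0,0],
  ],
)

```text
t: 27.18
tool_pos: [0.6277, 0.1675, 0.1039]
tool_rot: [-0.101, 3.138, 0.0]
contact_force: [-0.3, 0.9, 0.7]
opening: -0.0003
grip_force: 0.0
```

Request:
servo_tool(
  increments=[
    [0,12,0,0,0],
    [0,12,0,0,0],
    [0,12,0,0,0],
    [0,0,0,0,0],
  ],
)

```text
t: 27.68
tool_pos: [0.5904, 0.165, 0.1019]
tool_rot: [0.102, -3.138, 0.0]
contact_force: [-0.1, 0.7, -0.4]
opening: -0.0002
grip_force: 0.0
```

Request:
servo_tool(
  increments=[
    [0,10,0,0,0],
    [0,10,0,0,0],
  ],
)

```text
t: 27.92
tool_pos: [0.5715, 0.1637, 0.1022]
tool_rot: [-0.101, 3.14, -0.0]
contact_force: [0.7, -0.2, -0.3]
opening: 0.0001
grip_force: 0.5
```

```bash
python3 - <<'E'
from h import *
to(.548,.167)
for p in ([.608,.167,.132],[.575,.166,.122],[.543,.165,.067]): print(proj("scene",np.array(p)))
amap("scene",390,445,160,215,2)
E
```

```text
pos [571.5 163.7 102.2] tool mm [23.2  4.8 -0. ] yang 93.7 F [ 0.7 -0.2 -0.3] open 0.1 t 27.925 q6 -1.48
(np.float64(419.61177293271123), np.float64(179.13259677887524))
(np.float64(409.5313357444892), np.float64(174.9325349422129))
(np.float64(397.39710962341377), np.float64(181.90040501381958))
160 ww?.###########.............
162 www?.##########.............
164 wwwwwg########..............
166 wwwwww?######...............
168 wwwwwwww###gg...............
170 wwwwwww####gg...............
172 wwwwwww###gg................
174 wwwwwww###gg?...............
176 wwwwwwww##gwww?.............
178 wwwwwwww###wwwwg............
180 wwwwwwwww#gwwwww?...........
182 wwwwwwwwwgggwwwww?..........
184 wwwwwwwww?gg?wwwwg..........
186 wwwwwwwwwwgggwwww...........
188 wwwwwwwwww?gg?ww?...........
190 wwwwwwwwwwwggggwg...........
192 wwwwwwwwwwggggggg...........
194 wwwwwwwww?ggggggg...........
196 wwwwwwwwwgggggggg...........
198 wwwwwwwwwgggggg#g...........
200 wwwwwwww?gggggg#............
202 wwwwwwwwgggggggg............
204 wwwwwwwwgggggg#?............
206 wwwwwww?gggggg#.............
208 wwwwwwwgggggg#g.............
210 wwwwww?..gggg#..............
212 wwwww.....ggg...............
214 www?.......g................
```

The bar is following, with the sleeve now near (408,173). I'll continue along the arc and down.

Request:
servo_tool(
  increments=[
    [0,8,1,6,0],
    [0,7,1,8,0],
    [0,5,1,8,0],
    [0,2,0,8,0],
    [0,0,0,8,0],
    [0,0,0,5,0],
    [0,0,0,0,0],
  ],
)

```text
t: 28.85
tool_pos: [0.5495, 0.1653, 0.0585]
tool_rot: [0.101, -3.139, 0.0]
contact_force: [0.3, -0.9, -0.3]
opening: -0.0002
grip_force: 0.0
```

Request:
servo_tool(
  increments=[
    [0,0,0,3,0],
    [0,0,0,2,0],
    [0,0,0,0,0],
  ],
)

```text
t: 29.22
tool_pos: [0.5498, 0.1653, 0.0541]
tool_rot: [-0.101, 3.14, -0.0]
contact_force: [-0.2, -0.4, -0.6]
opening: -0.0
grip_force: 0.0
```

Request:
servo_tool(
  increments=[
    [0,0,0,1.5,0],
    [0,0,0,1.5,0],
    [0,0,0,0,0],
  ],
)

```text
t: 29.6
tool_pos: [0.5499, 0.1654, 0.0529]
tool_rot: [0.102, -3.14, 0.0]
contact_force: [-4.4, -0.7, 9.2]
opening: 0.0001
grip_force: 4.6
```

Request:
servo_tool(
  increments=[
    [0,0,0,1,0],
    [0,0,0,1,0],
    [0,0,0,0,0],
  ],
)

```text
t: 29.98
tool_pos: [0.55, 0.1654, 0.0527]
tool_rot: [0.102, -3.139, 0.0]
contact_force: [-9.2, -1.5, 18.0]
opening: 0.0001
grip_force: 9.0
```

The stop came at tip height 74.7 mm against a sleeve top of 74.8 mm, so the clamp is fully down. I'll retract and verify.

Request:
servo_tool(
  increments=[
    [0,0,0,-5,0],
    [0,0,0,-30,0],
    [0,0,0,-60,0],
    [0,0,0,-60,0],
    [0,0,-50,-20,0],
    [0,20,-60,0,0],
    [0,20,-60,0,0],
    [0,20,-60,0,0],
    [0,0,0,0,0],
    [0,0,0,0,0],
  ],
)

```text
t: 31.22
tool_pos: [0.5052, -0.0659, 0.2239]
tool_rot: [-0.1, 3.14, 0.001]
contact_force: [-0.0, 0.1, 0.1]
opening: -0.0003
grip_force: 0.0
```

```bash
python3 - <<'E'
from h import *
to(.5,0)
print([proj("scene",np.array(p)) for p in ([.608,.167,.067],[.543,.164,.067],[.526,.163,.067])])
amap("scene",370,440,150,215,3)
b=cv2.imread("pics/top0.png")[:,:,::-1].astype(int);a=get_image("top").astype(int)
for n,(x0,x1,y0,y1) in dict(plaque=(338,370,185,220),mug=(265,310,90,140),stick=(355,428,102,128),brush=(278,302,190,275)).items():
    print(n,np.abs(a-b)[y0:y1,x0:x1].mean().round(1))
E
```

```text
pos [505.2 -65.9 223.9] tool mm [ 1.  66.1  0. ] yang 93.7 F [-0.   0.1  0.1] open -0.3 t 31.225 q6 -1.91
[(np.float64(414.5453754151424), np.float64(194.77898658764988)), (np.float64(397.1598008498221), np.float64(182.05574603383243)), (np.float64(392.72536910737995), np.float64(178.88087376203163))]
150 ..g.....................
153 ....w...................
156 ..?wwwg.................
159 .wwwwwww................
162 wwwwwwwww?..............
165 wwwwwwwwww?.............
168 wwwwwwwwwwww?...........
171 wwwwwwwwwwwww?..........
174 wwwwwwwwwwwwwwwg........
177 wwwwwwwwwwwwwwww?.......
180 wwwwwwww##wwwwwwww......
183 wwwwwwwww###wwwwwwg.....
186 wwwwwwwwww#gg?wwww......
189 wwwwwwwwwwwwgggg?w......
192 wwwwwwwwwwwwwggggg......
195 wwwwwwwwwwwwwggggg......
198 wwwwwwwwwwwwwggggg......
201 ?wwwwwwwwwwwggggg.......
204 ..wwwwwwwwwwgggg#.......
207 ...?wwwwwwwwgggg#.......
210 ....gwwwwww..ggg........
213 ......wwww....g.........
plaque 25.6
mug 6.4
stick 9.1
brush 29.5
```

```bash
python3 -c "
from station import *
print(finish_job())"
```

```text
the job is handed in; nothing more can be done
None
```

The medallion lies flat, relief up, in the case; the lid is shut and the clamp is fully down, handed in at about 31 s. I saw no contact with the plaque, brush, mug or stick, but the arm partly blocked the final image check of them.

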